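Stack test bars crosswise on a UV viewing box and hold its shield at the balance point

TASK

On the bed of the white UV viewing box two yellow bars already lie side by side; lay the two green bars from the bench squarely crosswise and centred on top of them, one towards each end of the yellow bars, so that light gets through the open square. Then take the amber shield, which is folded back, by its red grab bar, swing it up to its balance point, where it stands straight up and would fall neither way, and finish still gripping it there so that a colleague can fit the stay. Do not let the shield tip over towards the bars, and leave the yellow bars and the other things on the bench where they are.

Things in the scene. Friction and masses are not known exactly. Their poses are not given: they have to be found in the camera images.
- viewer: white UV viewing box, fixed to the bench, 220 (its x) x 200 (its y), housing 60 high; origin at the centre of its underside, z up. Along its +y edge a wall rises to 95 mm and carries the shield's hinge. x is the hinge direction
- bed_center (a point): centre of the dark bed (190 in x, 160 in y) on which the bars lie, 60 mm above the bench, 12 mm towards -y from the box's centre; axes as the box's. The yellow bars' tops are 14 mm above it
- shield (a joint): angle of the amber shield in rad: 0 lies shut and level over the bed, pi/2 stands straight up (its centre of mass is then right over the hinge: the balance point), 2.3 is the stop where it rests folded back beyond the box's +y edge. Hardly any friction: let go, it falls to either side; with its bar 0.2 to 0.4 kg
- shield_hinge (a point): middle of the shield's hinge axis: 105 mm above the bench, 100 mm towards the box's +y from its centre; the axis runs along the box's x
- grab_bar (a point): red round bar, 12 diameter, 140 long, on the shield's free edge, parallel to the hinge; this point lies mid-bar on its axis, x along it. Red arms at its ends leave a gap of 37 mm to the shield, so a gripper can close on it from above, across it; it can turn between the fingers. At joint angle q it lies, from the hinge, 215 cos q mm towards the box's -y and 215 sin q mm up
- lower_a: yellow bar on the bed, along the box's x, about 45 mm on the -y side of the bed's centre, loose: 130 long (its own x), 20 wide (y), 14 thick (z), 30 to 55 g; origin at the centre of its underside
- lower_b: yellow bar on the bed, along the box's x, about 45 mm on the +y side of the bed's centre, loose: 130 long (its own x), 20 wide (y), 14 thick (z), 30 to 55 g; origin at the centre of its underside
- loose_a: green bar lying flat on the bench: 130 long (its own x), 20 wide (y), 14 thick (z), 30 to 55 g; origin at the centre of its underside
- loose_b: green bar lying flat on the bench: 130 long (its own x), 20 wide (y), 14 thick (z), 30 to 55 g; origin at the centre of its underside
- graduate: measuring cylinder: clear tube 29 diameter on an orange foot 68 wide, 210 high, loose; origin at the centre of its underside; leave it alone
- wash_bottle: white plastic bottle with red cap, 60 diameter, 150 high, loose; origin at the centre of its underside; leave it alone
- petri_dish: low round glass dish, 90 diameter, 16 high, loose; origin at the centre of its underside; leave it alone
- tube_rack: pink tube rack, 90 x 200, 55 high, loose; origin at the centre of its underside; leave it alone
- tip_box: grey pipette-tip box with pale blue lid, 120 x 85, 65 high, loose; origin at the centre of its underside; leave it alone
- beaker: open glass beaker, 70 diameter, 90 high, loose; origin at the centre of its underside; leave it alone
There are look-alikes about, which are no part of the job. Leave any blue look-alike of the loose_a alone.

How it is judged:
By the outcome, as a careful person would: the job done as asked, in the order asked, and still so for the second after the job is handed in, while the arm keeps its last pose, push and grip.
It also fails if it takes over 64 s, if anything falls off the work surface, if the arm or the gripper's body presses on something with over 40 N, if the wrist force passes 120 N, or if a joint passes its speed limit or range.

ROBOT

A 7-joint arm with a two-finger parallel gripper is mounted at the origin on the work surface. World frame = base frame: x ahead of the robot, y to its left, z up, the work surface at z = 0. Lengths are in m, angles in rad, forces in N, time in s.
With the tool pointing down it reaches from about 0.425 to 0.825 m from the base axis. Payload 3.6 kg.
Tool frame: the origin (TCP) lies at the very end of the fingers, on their centre line; the grasp point (between the pads) lies 19 mm behind it; z points along the fingers, x is the direction in which the jaws open and shut, and the axes are right-handed (so a half turn about z gives the same grasp; the last joint's range is limited). The gripper opens to 93 mm and grips with 3 to 60 N. Pads are 15 mm wide; open, the fingers measure 128 mm over their backs; the gripper's body (75 mm by 188 mm) begins 65 mm behind the grasp point.
Start: joints at [-1.282, 0.615, -0.013, 1.423, 0.008, 1.103, -0.04], TCP at [0.202, 0.618, 0.219] pointing down, gripper open.
Joint ranges: [-3.12, 3.12], [-0.3, 2.06], [-1.34, 1.32], [0.26, 2.42], [-1.36, 4.5], [0.01, 1.98], [-2.84, 2.84]. Speed limits (rad/s): [2.79, 2.79, 3.14, 3.14, 3.14, 3.14, 3.14].

INTERFACE

Orientations are given as a unit quaternion [x, y, z, w].
In Python, from rig import * gives the robot as it stands.
- The arm moves only by the tool drive_tool, never from a script. Its argument "steps" is one flat list of numbers, 7 for each row, row after row: the finger opening in mm, from 0 to 93, then the shift along the world's x, y, z in mm, then the turn, a rotation vector about the world's x, y, z in rad. In form: [gripper, dx, dy, dz, wx, wy, wz, gripper, dx, dy, dz, wx, wy, wz, ...]. A call has 1 to 10 rows; each row is the pose to reach, as a shift and turn from the pose measured when the call began; what a row does not reach only later rows make up. A row lasts 1/8 s, in which the tool goes at most 62.5 mm and 10.7 degrees, less where a joint would pass 70% of its speed; a pose out of reach is approached as far as the arm can. A call with a gripper value outside its range is refused whole. The fingers move at their own pace and stop on an object; "squeeze" is the grip in N (left out, the last holds). Time passes only in rows, so rows that repeat a pose let the fingers close. It gives the time, the measured TCP pose, the force and the opening at its end, in the units of the state.
- read_state(): the state, without advancing time (a new reading comes with each control period).
- read_camera(name): name is "scene" or "top" or "wrist"; returns the picture (420x560x3 uint8, red, green, blue); there is no depth.
- camera_info(name): a dict with "fx", "fy", "cx", "cy" (pixels), "rvec" (rotation vector, rad) and "tvec" (3), from world to camera coordinates, as OpenCV has them. Camera axes: x right, y down, z forward; pixel columns grow to the right and rows downward; lengths in m; the calibration is good to about 2 mm. The wrist camera is an equidistant fisheye: a pixel r from the principal point sees the ray r / f radians off the axis. A picture is of the moment at which its call begins: read the wrist's pose just before it. camera_info takes no time and is no camera call; for the wrist camera it gives the pose at the moment of the call.
- sign_off(): hands the job in, once; it reports no verdict.
The state is a dict: "time": time; "qpos": joint angles; "joint_velocities": joint speeds; "effort": joint torques, N m; "ee_pos": TCP position; "orientation": TCP orientation; "force": force on the tool from outside, world axes, zero at the start; "torque": the same for the moment, N m; "finger_gap": opening from 0.0 (shut) to 1.0 (fully open).
Only numpy, scipy, OpenCV 4.12 (cv2) and the standard library are available. Lean on these libraries where they do the work, as an engineer would, in place of code of your own. Each camera call takes 0.05 s, during which the arm holds its last target.

## Working session

There is one attempt and no reset: what is moved stays moved. The work goes in short steps, Python scripts to look and compute and a tool call to move; the robot and the scene stay as the last step left them, time stands still between calls to the robot, and variables do not carry over. Pictures are saved under pics/ and viewed, and the job is handed in when it is done.

Besides the shell and the picture viewer there is one more tool, called as name(argument=value, ...) on one line, values as JSON. drive_tool: Moves the arm, as the interface text tells. Its arguments: {"type":"object","properties":{"steps":{"type":"array","items":{"type":"number"}},"squeeze":{"type":"number"}},"required":["steps"]}

```bash
mkdir -p pics
python3 - <<'E'
from rig import *
import cv2,numpy as np
s=read_state();print(s)
for n in ["scene","top","wrist"]:
    im=read_camera(n);cv2.imwrite(f"pics/{n}0.png",im[:,:,::-1]);i=camera_info(n);print(n,i)
E
```

```text
{'time': 0.0, 'qpos': array([-1.28150112,  0.61590734, -0.01263378,  1.42491312,  0.00809678,
        1.10336089, -0.04041594]), 'joint_velocities': array([-0.00070855,  0.00156871,  0.0019639 ,  0.00062498, -0.00079214,
        0.0010616 ,  0.00022841]), 'effort': array([ 4.42850624e-04, -4.58938801e+01,  2.08929121e-01, -1.65744567e+01,
       -6.10978715e-02,  2.05248868e-02,  2.47541011e-04]), 'ee_pos': array([0.20160779, 0.61711129, 0.21748411]), 'orientation': array([ 8.09478236e-01,  5.87148511e-01, -1.02071648e-03,  7.54646055e-04]), 'force': array([-0.04640692,  0.774242  , -0.46308937]), 'torque': array([ 0.01737628, -0.02928478, -0.0481949 ]), 'finger_gap': 1.0042883831571718}
scene {'fx': 492.5613536981335, 'fy': 492.5613536981335, 'cx': 274.7153408023372, 'cy': 206.41554162529894, 'rvec': array([ 1.55879381,  2.04263112, -0.77005486]), 'tvec': array([ 0.26043254, -0.28651413,  1.62172913])}
top {'fx': 509.2242422019625, 'fy': 509.2242422019625, 'cx': 285.03340482431724, 'cy': 207.51512056398437, 'rvec': array([ 2.16892914, -2.23093608,  0.05825432]), 'tvec': array([-0.11991519,  0.52855503,  1.31094835])}
wrist {'fx': 325.19226210127806, 'fy': 325.19226210127806, 'cx': 279.7553226991357, 'cy': 207.6171381144991, 'rvec': array([-2.33957346, -1.69955448, -0.2504964 ]), 'tvec': array([-0.64925793, -0.03495057,  0.3903612 ])}
```

View pics/scene0.png

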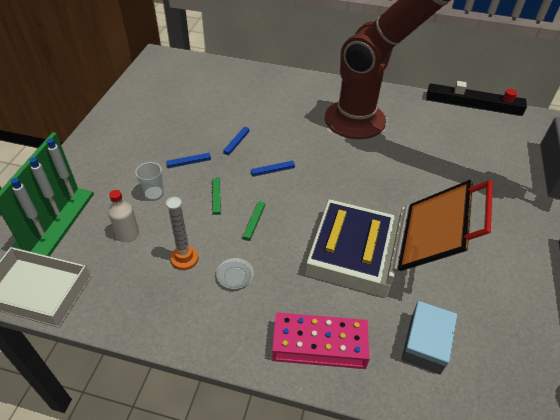

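View pics/top0.png

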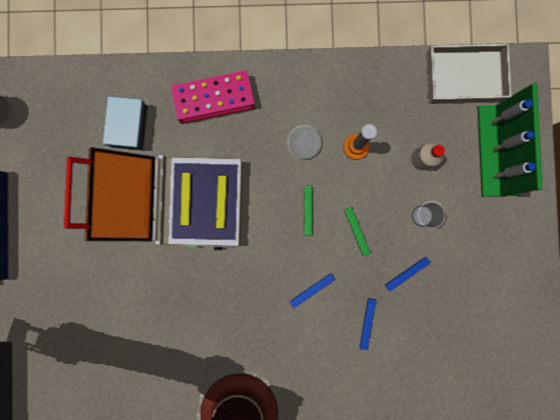

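View pics/wrist0.png

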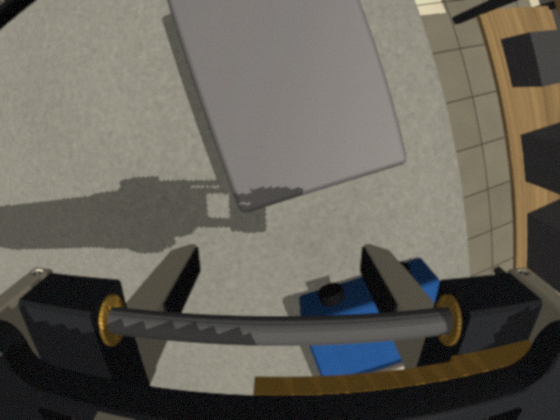

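The scene view shows the green bars at about (216,195) and (254,220), the yellow bars on the box at (337,231) and (372,241), and the shield folded back with its red bar at (488,208). In the top view the greens are at (308,210) and (357,231). There are three blue look-alikes at (313,290), (408,273) and (368,323), and a green pipette stand at (510,140), none of them part of the job. Only the two green bars match loose_a and loose_b.

```bash
cat > h.py <<'E'
import numpy as np,cv2
def RT(i): 
    R,_=cv2.Rodrigues(np.array(i['rvec'],float)); return R,np.array(i['tvec'],float)
def plane(i,pts,z):
    R,t=RT(i);K=np.array([[i['fx'],0,i['cx']],[0,i['fy'],i['cy']],[0,0,1]])
    C=-R.T@t;p=np.c_[np.atleast_2d(pts),np.ones(len(np.atleast_2d(pts)))]
    d=(R.T@np.linalg.inv(K)@p.T).T
    return C+d*((z-C[2])/d[:,2])[:,None]
def proj(i,P):
    R,t=RT(i);c=(R@np.atleast_2d(P).T).T+t
    return c[:,:2]/c[:,2:]*[i['fx'],i['fy']]+[i['cx'],i['cy']]
def blobs(im,lo,hi,amin=60):
    h=cv2.cvtColor(im,cv2.COLOR_RGB2HSV);m=cv2.inRange(h,np.array(lo),np.array(hi))
    c,_=cv2.findContours(m,cv2.RETR_EXTERNAL,cv2.CHAIN_APPROX_NONE)
    return [x for x in c if cv2.contourArea(x)>amin],m
def bar(i,c,z):
    # contour pts onto plane in mm, then rect
    P=plane(i,c.reshape(-1,2).astype(float),z)[:,:2]*1000
    (cx,cy),(w,h),a=cv2.minAreaRect(P.astype(np.float32))
    if w<h: w,h,a=h,w,a+90
    return np.round([cx,cy,w,h,(a+90)%180-90],1)
E
python3 - <<'E'
from h import *
from rig import camera_info
for n in ['top','scene']:
    im=cv2.imread(f'pics/{n}0.png')[:,:,::-1].copy();i=camera_info(n)
    for nm,lo,hi,z in [('green',(45,80,40),(80,255,255),.014),('yellow',(22,130,90),(35,255,255),.074),('red',(0,180,100),(6,255,255),.26),('bed',(110,60,25),(135,255,120),.06),('blue',(105,150,60),(125,255,255),.014)]:
        cs,m=blobs(im,lo,hi)
        for c in cs:
            print(n,nm,c.reshape(-1,2).mean(0).round(),cv2.contourArea(c),bar(i,c,z))
    hsv=cv2.cvtColor(im,cv2.COLOR_RGB2HSV)
    cv2.imwrite(f'pics/{n}_crop.png',cv2.resize(im[130:280,140:400] if n=='top' else im[150:320,190:400],None,fx=3,fy=3,interpolation=cv2.INTER_CUBIC)[:,:,::-1])
E
```

```text
top green [357. 231.] 366.0 [ 458.3 -319.4  129.6   21.8   20.2]
top green [308. 210.] 345.5 [ 515.6 -194.2  127.4   20.8   -1.7]
top green [511. 146.] 5745.0 [ 6.872e+02 -7.266e+02  2.950e+02  1.603e+02  1.000e-01]
top yellow [221. 202.] 376.0 [541.6  24.4 127.4  20.9  -3.9]
top yellow [185. 198.] 367.0 [551.5 112.9 126.8  19.8  -1.1]
top red [ 72. 192.] 284.5 [558.1 305.4 148.4  49.5  -3.2]
top red [438. 150.] 85.0 [ 626.6 -462.1   21.5   21.3   -2.4]
top bed [204. 201.] 4445.0 [544.8  67.2 185.6 155.4  -3.1]
top blue [367. 324.] 337.0 [ 219.9 -338.   128.7   20.3  -12. ]
top blue [312. 290.] 325.5 [ 309.4 -197.9  127.2   19.2  -57.3]
top blue [407. 274.] 330.5 [ 345.  -446.2  128.2   19.6  -57.2]
scene green [253. 220.] 296.0 [ 519.5 -189.6  137.6   22.7   -1.9]
scene green [216. 196.] 223.5 [ 462.3 -313.6  137.8   18.9   19.6]
scene green [ 44. 198.] 6440.0 [ 5.562e+02 -7.663e+02  4.251e+02  2.534e+02  2.000e-01]
scene yellow [371. 241.] 310.5 [554.6 116.  137.7  20.3  -2.6]
scene yellow [336. 230.] 304.5 [544.8  27.6 137.9  20.7  -4.1]
scene red [483. 208.] 293.0 [561.6 308.4 180.5  47.8  -2.5]
scene bed [353. 239.] 3689.5 [543.6  70.6 188.1 157.   -3.1]
scene bed [272. 170.] 75.5 [ 368.7 -177.3  123.3   18.9  -61.9]
scene bed [188. 162.] 77.5 [ 402.7 -412.6  122.2   12.2  -57. ]
scene blue [272. 168.] 247.5 [ 312.8 -193.   127.6   28.5  -57.2]
scene blue [188. 160.] 247.5 [ 348.1 -441.2  127.6   29.3  -57. ]
scene blue [236. 140.] 196.5 [ 222.6 -333.1  137.6   24.3  -11.9]
scene blue [530.   8.] 163.5 [-973.9  626.   191.8   59.8  -12.9]
scene blue [506.   7.] 192.5 [-965.1  522.   167.9   60.7  -10.9]
scene blue [481.   5.] 152.5 [-948.1  418.1  133.6   62.8   -8.2]
scene blue [459.   4.] 78.0 [-930.9  323.4   95.    45.5   -6.6]
```

View pics/top_crop.png

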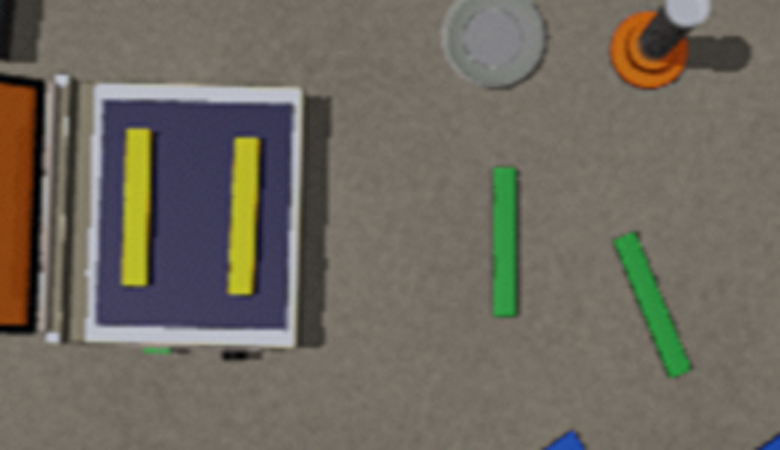

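The crop shows two green bars, at (505,241) and (652,305), and two yellow bars on the dark bed. These are the right pieces. I'll move over the straighter green bar first.

drive_tool(steps=[60,228,-467,30,0,0,0.15,60,228,-467,30,0,0,0.286,60,228,-467,30,0,0,0.286,60,228,-467,30,0,0,0.286,60,228,-467,30,0,0,0.286,60,228,-467,30,0,0,0.286,60,228,-467,30,0,0,0.286,60,228,-467,30,0,0,0.286,60,260,-590,0,0,0,0.286,60,285,-690,-30,0,0,0.286], squeeze=20)

```text
time: 1.4
ee_pos: [0.4541, 0.0497, 0.2197]
orientation: [0.718, 0.697, 0.0, 0.001]
force: [0.4, 0.2, -0.4]
finger_gap: 0.647
```

drive_tool(steps=[60,63,-243,-60,0,0,0,60,63,-243,-60,0,0,0,60,63,-243,-60,0,0,0,60,63,-243,-60,0,0,0,60,63,-243,-60,0,0,0,60,63,-243,-60,0,0,0])

```text
time: 2.15
ee_pos: [0.5167, -0.1933, 0.1591]
orientation: [0.718, 0.696, -0.0, 0.0]
force: [-0.8, 0.7, 0.5]
finger_gap: 0.645
```

```bash
cat >> h.py <<'E'
def wplane(i,pts,z):
    R,t=RT(i);C=-R.T@t
    p=(np.atleast_2d(pts)-[i['cx'],i['cy']])
    r=np.linalg.norm(p,axis=1);th=r/i['fx']
    d=np.c_[p*(np.sin(th)/np.maximum(r,1e-9))[:,None],np.cos(th)]@R
    return C+d*((z-C[2])/d[:,2])[:,None]
def wbar(i,c,z):
    P=wplane(i,c.reshape(-1,2).astype(float),z)[:,:2]*1000
    (cx,cy),(w,h),a=cv2.minAreaRect(P.astype(np.float32))
    if w<h: w,h,a=h,w,a+90
    return np.round([cx,cy,w,h,(a+90)%180-90],1)
def shot(n,name):
    from rig import read_state,read_camera,camera_info
    s=read_state();i=camera_info(n);im=read_camera(n)
    cv2.imwrite(f'pics/{name}.png',im[:,:,::-1]);return s,i,im
E
python3 - <<'E'
from h import *
s,i,im=shot('wrist','w1')
print(s['time'],s['ee_pos'],s['orientation'],s['qpos'])
for nm,lo,hi in [('green',(45,80,40),(80,255,255))]:
    for c in blobs(im,lo,hi,300)[0]: print(c.reshape(-1,2).mean(0),cv2.contourArea(c),wbar(i,c,.014))
E
```

```text
2.15 [ 0.51673107 -0.19334036  0.15910633] [ 7.17936008e-01  6.96108950e-01 -9.95737543e-05  4.56399939e-04] [ 0.25810361  0.53054364  0.09102766  1.79001575 -0.0619711   0.82307236
  1.91873471]
[280.69366197 189.61619718] 2391.0 [ 515.7 -192.4  128.4   20.1   -1.6]
[155.86770428 141.75097276] 2474.5 [ 457.5 -316.   128.9   23.4   20.6]
```

View pics/w1.png

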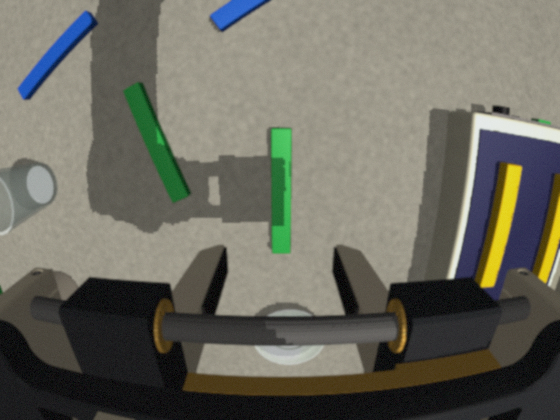

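Wrist view: the near green bar is at (281,190), measured at (516,-192), which agrees with the top view. The other is at (156,142). Lowering, gripping and lifting.

drive_tool(steps=[50,-1,1,-60,0,0,0,50,-1,1,-115,0,0,0,50,-1,1,-140,0,0,0,50,-1,1,-155,0,0,0,50,-1,1,-155,0,0,0,10,-1,1,-155,0,0,0,10,-1,1,-155,0,0,0,10,-1,1,-155,0,0,0,10,-1,1,-155,0,0,0], squeeze=25)

```text
time: 3.32
ee_pos: [0.5163, -0.191, 0.0051]
orientation: [0.717, 0.697, 0.001, 0.001]
force: [0.1, 0.5, 3.9]
finger_gap: 0.215
```

drive_tool(steps=[10,0,0,60,0,0,0,10,0,20,120,0,0,-0.18,10,10,70,170,0,0,-0.36,10,20,120,180,0,0,-0.54,10,30,170,180,0,0,-0.72,10,30,210,180,0,0,-0.9,10,30,240,180,0,0,-1.08,10,30,259,180,0,0,-1.26,10,30,259,180,0,0,-1.44,10,30,259,180,0,0,-1.597])

```text
time: 4.58
ee_pos: [0.5459, 0.0686, 0.1848]
orientation: [1.0, -0.029, -0.001, 0.001]
force: [0.7, -0.3, -0.2]
finger_gap: 0.206
```

```bash
cat > m.py <<'E'
from h import *
import sys
s,i,im=shot('wrist',sys.argv[1])
q=s['orientation'];print(s['time'],s['ee_pos'],'jaw',np.degrees(2*np.arctan2(q[1],q[0])),q,s['qpos'].round(2))
for nm,lo,hi,z in [('green',(45,80,40),(80,255,255),float(sys.argv[2])),('yellow',(22,130,60),(35,255,255),.074),('bed',(110,60,25),(135,255,120),.06)]:
    for c in blobs(im,lo,hi,300)[0]: print(nm,c.reshape(-1,2).mean(0),cv2.contourArea(c),wbar(i,c,z))
E
python3 m.py w2 .19
```

```text
4.575 [0.54590037 0.06862964 0.18484675] jaw -3.3779983737412222 [ 9.99564888e-01 -2.94743085e-02 -5.98347062e-04  9.70885514e-04] [-0.54  0.55  0.58  1.77 -0.37  0.93  0.14]
green [279.60731707 229.08780488] 6456.0 [547.2  84.  100.8  21.3  86.8]
yellow [323.26771654 243.53543307] 742.5 [583.7  26.5  45.3  22.8  -5.5]
yellow [233.78787879 242.73484848] 841.0 [502.   32.4  48.7  23.4  -2.2]
yellow [281.78763441 150.1827957 ] 2522.0 [551.2 115.  129.   21.   -2.8]
bed [279.00163934 183.6647541 ] 17988.0 [545.1  69.4 186.  156.   -3.1]
```

View pics/w2.png

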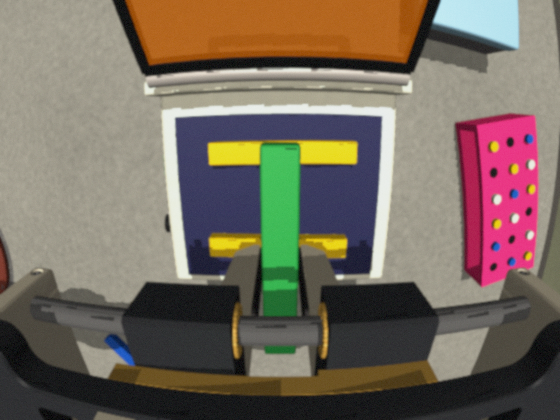

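Run:
```python
from h import *
from rig import camera_info
i=camera_info('wrist')
im=cv2.imread('pics/w2.png')[:,:,::-1].copy()
cs=blobs(im,(22,130,140),(35,255,255),200)[0]
for c in cs: print(c.reshape(-1,2).min(0),c.reshape(-1,2).max(0),wbar(i,c,.074))
a=[c for c in cs if c[:,0,1].mean()>200]
print(wbar(i,np.vstack(a),.074))
```

```text
[300 237] [346 257] [584.1  25.   43.7  20.4  -4.6]
[209 236] [260 256] [501.7  31.   48.4  20.4  -2.9]
[208 141] [262 165] [510.7 117.1  47.3  20.4  -2.8]
[268 140] [357 163] [577.7 114.   76.6  19.9  -2.9]
[541.7  28.  128.6  20.6  -4.1]
```

Wrist view: the held green bar is across the middle, with the yellow bars at about (282,152) and (278,246). The two yellow centres average about (546.8,70.8). I'm placing the first green bar at the far end.

drive_tool(steps=[10,46,-1,-40,0,0,0,10,46,-1,-80,0,0,0,10,46,-1,-95,0,0,0,10,46,-1,-102,0,0,0,10,46,-1,-105,0,0,0,10,46,-1,-106,0,0,0,10,46,-1,-106,0,0,0])

```text
time: 5.5
ee_pos: [0.5925, 0.0677, 0.0797]
orientation: [1.0, -0.031, 0.0, 0.001]
force: [-0.0, -0.1, -0.1]
finger_gap: 0.214
```

drive_tool(steps=[10,-0.5,0,-0.5,0,0,0,10,-0.5,0,-1,0,0,0,10,-0.5,0,-1,0,0,0])

```text
time: 5.88
ee_pos: [0.5922, 0.0677, 0.0791]
orientation: [1.0, -0.031, 0.0, 0.001]
force: [-0.4, 0.4, 2.8]
finger_gap: 0.21
```

Contact shows at 2.8 N. Releasing and rising.

drive_tool(steps=[32,0,0,0,0,0,0,32,0,0,0,0,0,0,32,0,0,0,0,0,0,34,0,0,10,0,0,0,34,0,0,40,0,0,0,34,0,0,100,0,0,0,34,0,0,150,0,0,0])

```text
time: 6.75
ee_pos: [0.5925, 0.0674, 0.2319]
orientation: [1.0, -0.031, 0.001, 0.001]
force: [-0.0, -0.1, -0.8]
finger_gap: 0.362
```

```bash
python3 m.py w3 .088
python3 - <<'E'
from h import *
s,i,im=shot('top','t3')
for nm,lo,hi,z in [('green',(45,80,40),(80,255,255),.088),('yellow',(22,130,90),(35,255,255),.074)]:
    for c in blobs(im,lo,hi)[0]: print(nm,bar(i,c,z))
E
```

```text
6.75 [0.59247059 0.06741996 0.23188127] jaw -3.5794589068640748 [ 9.99510875e-01 -3.12315516e-02  1.39426038e-03  8.10031595e-04] [-0.51  0.57  0.6   1.58 -0.35  1.09  0.11]
green [278.91958042 190.08391608] 2414.0 [592.6  69.  130.   20.7  86.6]
yellow [223.83486239 229.86238532] 1747.0 [528.5  29.  102.2  23.1  -3.2]
yellow [221.42410714 149.        ] 1852.0 [535.8 115.6  97.9  21.3  -2.7]
bed [239.7104 185.1472] 14349.0 [545.5  69.3 185.6 155.8  -2.9]
green [ 458.5 -308.6  122.4   20.6   20.2]
green [590.2  35.8  68.8  22.2  88.4]
green [ 6.746e+02 -6.931e+02  2.784e+02  1.511e+02  1.000e-01]
yellow [500.6 115.1  24.9  17.3  -1.1]
yellow [529.   24.9 102.2  20.6  -3.7]
```

View pics/w3.png

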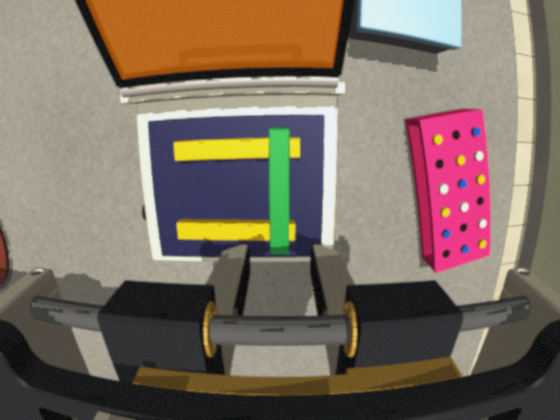

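Wrist view: the first green bar lies square across both yellow bars at (279,190). Now loose_b.

drive_tool(steps=[50,-135,-384,-20,0,0,-0.17,50,-135,-384,-20,0,0,-0.34,50,-135,-384,-20,0,0,-0.51,50,-135,-384,-20,0,0,-0.68,50,-135,-384,-40,0,0,-0.85,50,-135,-384,-60,0,0,-1.02,50,-135,-384,-80,0,0,-1.154,50,-135,-384,-80,0,0,-1.154,50,-135,-384,-80,0,0,-1.154])

```text
time: 7.98
ee_pos: [0.4616, -0.3164, 0.1562]
orientation: [0.821, -0.571, 0.006, 0.004]
force: [-0.4, 0.9, -0.9]
finger_gap: 0.539
```

```bash
python3 m.py w4 .014
```

```text
7.975 [ 0.46156544 -0.31640201  0.15620321] jaw -69.59635515542435 [ 0.82114807 -0.57067405  0.0058571   0.00355925] [ 0.05  0.67  0.84  1.79 -0.61  0.94 -0.06]
green [552.02762431 200.6961326 ] 1131.5 [ 573.1 -650.4  125.    59.2   38.2]
green [278.8556338 195.6056338] 2376.0 [ 458.6 -318.7  128.4   20.2   20.4]
bed [122.96319018 278.01226994] 378.5 [ 340.2 -193.7   74.    15.4  -61.1]
bed [10.05652174 50.71304348] 1117.0 [523.2   2.5 115.3  27.2  -3. ]
```

View pics/w4.png

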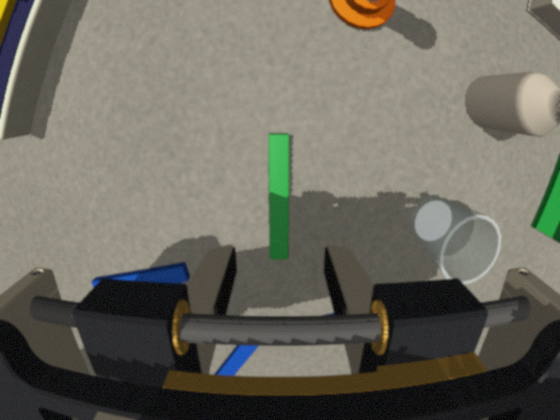

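Wrist view: loose_b is at (279,196), measured at (458.5,-318.5). Gripping it, with a small tilt correction.

drive_tool(steps=[50,-3,-2,-60,0.0125,0.0056,0,50,-3,-2,-115,0.0125,0.0056,0,50,-3,-2,-138,0.0125,0.0056,0,50,-3,-2,-151,0.0125,0.0056,0,50,-3,-2,-151,0.0125,0.0056,0,10,-3,-2,-151,0.0125,0.0056,0,10,-3,-2,-151,0.0125,0.0056,0,10,-3,-2,-151,0.0125,0.0056,0,10,-3,-2,-151,0.0125,0.0056,0])

```text
time: 9.15
ee_pos: [0.4594, -0.3182, 0.0061]
orientation: [0.821, -0.57, 0.001, -0.0]
force: [-0.6, 0.7, 2.8]
finger_gap: 0.21
```

```bash
python3 m.py w4b .014
```

```text
9.15 [ 0.45940824 -0.31820618  0.00608725] jaw -69.52960901956826 [ 8.21499291e-01 -5.70208811e-01  8.75093920e-04 -2.45186277e-04] [ 0.18  0.86  0.64  1.89 -0.82  0.67  0.12]
green [279.66169154 231.07960199] 6223.0 [ 474.3 -312.7   97.    20.5   20.6]
bed [107.51241535 357.14446953] 363.5 [ 394.5 -246.5   38.2   19.8  -55.9]
```

drive_tool(steps=[10,0,0,60,0,0,0,10,5,30,115,0,0,0.17,10,10,80,150,0,0,0.34,10,16,135,150,0,0,0.51,10,22,190,150,0,0,0.68,10,28,245,150,0,0,0.85,10,34,300,150,0,0,1.02,10,40,350,150,0,0,1.154,10,43,392,150,0,0,1.154,10,43,392,150,0,0,1.154])

```text
time: 10.45
ee_pos: [0.502, 0.0783, 0.1554]
orientation: [1.0, -0.026, -0.0, -0.002]
force: [0.2, -0.8, 0.1]
finger_gap: 0.213
```

```bash
python3 m.py w5 .165
```

```text
10.45 [0.50201321 0.07832237 0.15543833] jaw -2.957431363298689 [ 9.99665657e-01 -2.58055582e-02 -6.89913298e-05 -1.62569922e-03] [-0.58  0.53  0.57  1.92 -0.39  0.8   0.16]
green [279.62128713 230.60891089] 6302.0 [503.2  94.8  96.4  20.7  87.2]
green [391.42331288 213.56134969] 3614.0 [562.7 103.   78.9  16.   86.6]
yellow [351.5078125 265.734375 ] 965.0 [560.8  28.6  41.   24.6  -4.4]
yellow [341.09345794 167.14953271] 2119.0 [553.3 115.3  66.7  20.6  -2.2]
bed [339.15412186 214.66308244] 5097.5 [552.9  68.7  67.3  64.4  -3.2]
bed [331.56211813 181.4389002 ] 11073.0 [544.7  73.6 186.  148.1  -3.2]
```

View pics/w5.png

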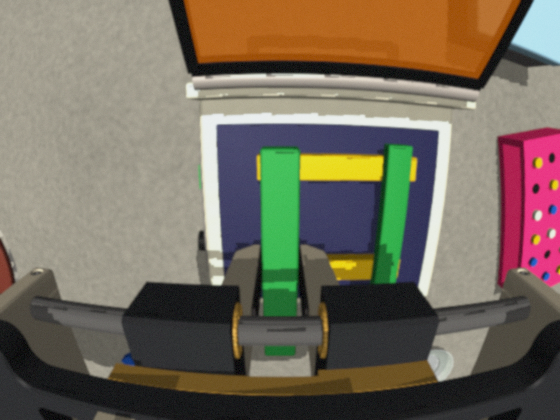

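Wrist view: the held bar is at (280,231), over the near end, and the placed bar is at (391,214). Lowering.

drive_tool(steps=[10,0.3,-4.5,-30,-0.003,0,-0.007,10,0.3,-4.5,-55,-0.003,0,-0.007,10,0.3,-4.5,-68,-0.003,0,-0.007,10,0.3,-4.5,-73,-0.003,0,-0.007,10,0.3,-4.5,-75,-0.003,0,-0.007,10,0.3,-4.5,-76,-0.003,0,-0.007,10,0.3,-4.5,-76,-0.003,0,-0.007])

```text
time: 11.38
ee_pos: [0.5027, 0.0708, 0.0802]
orientation: [1.0, -0.031, 0.001, 0.001]
force: [-0.2, 0.4, -0.0]
finger_gap: 0.212
```

drive_tool(steps=[10,-0.4,2.8,0.5,0,0,0.002,10,-0.4,2.8,0,0,0,0.002,10,-0.4,2.8,-0.6,0,0,0.002,10,-0.4,2.8,-1,0,0,0.002])

```text
time: 11.88
ee_pos: [0.5024, 0.074, 0.08]
orientation: [1.0, -0.03, 0.001, 0.0]
force: [-2.0, 0.5, 9.0]
finger_gap: 0.216
```

drive_tool(steps=[32,0,0,0,0,0,0,32,0,0,0,0,0,0,32,0,0,0,0,0,0,34,0,0,10,0,0,0,34,0,0,40,0,0,0,34,0,0,100,0,0,0,34,20,0,160,0,0,0,34,45,0,170,0,0,0,34,45,0,170,0,0,0])

```text
time: 13.0
ee_pos: [0.5489, 0.0738, 0.2515]
orientation: [1.0, -0.03, 0.003, 0.0]
force: [-0.2, -0.8, -0.4]
finger_gap: 0.366
```

```bash
python3 m.py w6 .088
python3 - <<'E'
from h import *
for n in ['top','scene']:
    s,i,im=shot(n,n+'6')
E
```

```text
13.0 [0.54893114 0.0737733  0.2515444 ] jaw -3.4776334091223466 [ 9.99535944e-01 -3.03433094e-02  2.67783832e-03  9.60726084e-05] [-0.59  0.49  0.64  1.68 -0.32  1.08  0.09]
green [235.11450382 188.97709924] 2107.0 [503.5  74.5 126.8  21.7  86.7]
green [319.52962963 189.32962963] 2120.0 [592.1  69.1 128.9  21.9  86.5]
yellow [277.5     227.00625] 1128.0 [545.3  28.2  71.5  22.8  -4.5]
yellow [277.29585799 149.50887574] 1260.5 [550.4 114.7  71.2  21.4  -3.5]
bed [277.78014184 244.92198582] 727.5 [ 5.447e+02  2.000e-01  7.320e+01  1.820e+01 -3.400e+00]
bed [277.76293103 188.06034483] 3327.0 [547.4  68.9  71.3  64.1  -3.7]
bed [275.60424028 170.22025913] 7691.5 [545.   69.7 185.5 155.   -3.1]
```

View pics/w6.png

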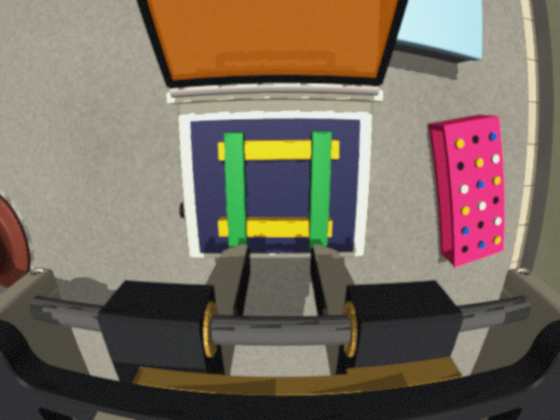

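View pics/scene6.png

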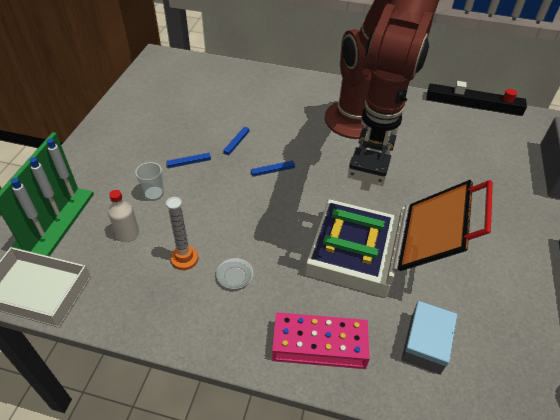

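The wrist and scene views show the open square complete, with green bars at wrist (235,189) and (320,189). The scene view shows nothing else has moved. Next I check the predicted grab bar position against both fixed cameras.

Run:
```python
from h import *
from rig import camera_info
a=np.radians(-3.1);ex=np.array([np.cos(a),np.sin(a),0]);ey=np.array([-np.sin(a),np.cos(a),0])
H=np.array([.545,.0693,0])+.112*ey+[0,0,.105]
B=H+.215*(-np.cos(2.3)*ey+[0,0,np.sin(2.3)]);print(H,B)
for n in ['top','scene']:
    i=camera_info(n);im=cv2.imread(f'pics/{n}6.png')[:,:,::-1].copy()
    p=proj(i,[B-.07*ex,B,B+.07*ex]);print(n,p.round(1))
    cs,m=blobs(im,(0,150,70),(6,255,255))
    x=int(round(p[1,0]));y=int(round(p[1,1]))
    if n=='top': print('row',y,np.where(m[y,40:110])[0]+40, 'next',np.where(m[y+15,40:110])[0]+40)
    else: print('row',y,np.where(m[y,440:540])[0]+440,'col range',np.where(m[:,x])[0])
    c=[c for c in cs if cv2.pointPolygonTest(c,(float(x),float(y)),True)>-15][0].reshape(-1,2);print(c.min(0),c.max(0))
    o=im.copy();[cv2.circle(o,tuple(int(round(v)) for v in q),1,(0,255,255),-1) for q in p]
    x0=max(0,x-60);cv2.imwrite(f'pics/{n}6c.png',cv2.resize(o[y-60:y+60,x0:x0+120],None,fx=4,fy=4)[:,:,::-1])
```

```text
[0.55105683 0.18113611 0.105     ] [0.55880358 0.32417583 0.26532662]
top [[ 65.4 225.2]
 [ 66.9 191.9]
 [ 68.4 158.8]]
row 192 [ 65  66  67  68  69  70 109] next [ 65  66  67  68  69 108 109]
[ 64 157] [ 91 228]
scene [[488.6 183. ]
 [487.7 205.9]
 [486.6 230.9]]
row 206 [486 487 488 489 490 491] col range [181 182 183 184 185 186 187 188 189 190 191 192 193 194 195 196 197 198
 199 200 201 202 203 204 205 206 207 208 209 210 211 212 213 214 215 216
 217 218 219 220 221 222 223 224 225 226 227 228 229 230 231 232]
[464 180] [492 239]
```

View pics/scene6c.png

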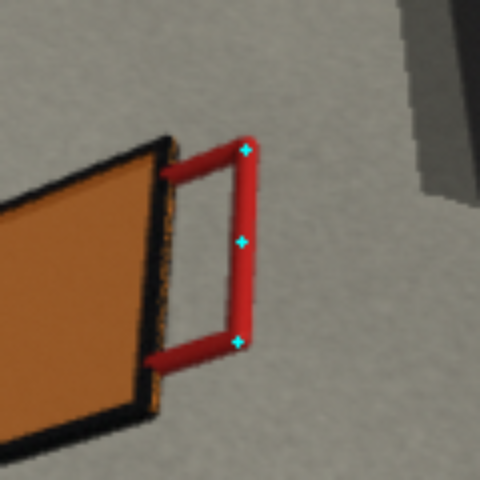

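drive_tool(steps=[40,0,0,60,0,0,0.17,40,0,20,110,0,0,0.34,40,2,60,135,0,0,0.51,40,4,110,135,0,0,0.68,40,6,150,135,0,0,0.85,40,8,190,135,0,0,1.02,40,9,225,135,0,0,1.19,40,10,250,135,0,0,1.36,40,10,250,135,0,0,1.53,40,10,250,135,0,0,1.577])

```text
time: 14.4
ee_pos: [0.5546, 0.3238, 0.3823]
orientation: [0.725, 0.689, -0.002, 0.0]
force: [0.1, -0.8, 0.3]
finger_gap: 0.429
```

The crop shows the three predicted points on the red bar, within about 1 px. One wrist look before descending.

Run:
```python
from h import *
s,i,im=shot('wrist','w7')
q=s['orientation'];print(s['ee_pos'],np.degrees(2*np.arctan2(q[1],q[0])),q,s['qpos'].round(2))
for c in blobs(im,(0,150,60),(6,255,255),100)[0]: 
    print(c.reshape(-1,2).min(0),c.reshape(-1,2).max(0),wbar(i,c,.265))
```

```text
[0.55464157 0.32379427 0.38232851] 87.03148781781954 [ 7.25183181e-01  6.88551958e-01 -2.33513897e-03  3.20688771e-04] [-0.69  0.52  0.24  1.15 -0.12  1.49  1.05]
[243 122] [286 279] [556.9 309.8 150.6  37.8  -3.1]
```

View pics/w7.png

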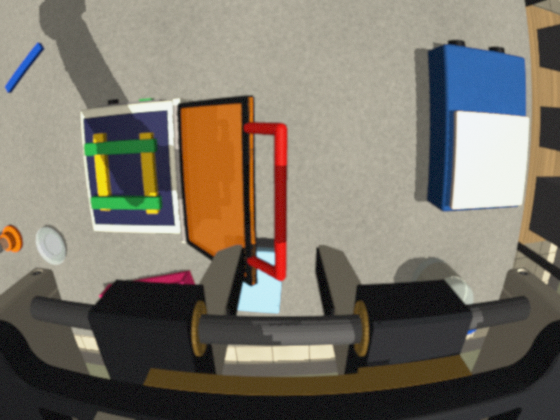

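Wrist view: the red bar is at column 281, rows 122–279, midway between the fingers. Its axis is at y of about 323. Descending and gripping gently.

drive_tool(steps=[40,3,0,-50,0,0,0,40,3,0,-90,0,0,0,40,3,0,-115,0,0,0,40,3,0,-130,0,0,0,40,3,0,-135,0,0,0,40,3,0,-135,0,0,0,5,3,0,-135,0,0,0,5,3,0,-135,0,0,0,5,3,0,-135,0,0,0,5,3,0,-135,0,0,0], squeeze=20)

```text
time: 15.7
ee_pos: [0.5578, 0.3234, 0.2478]
orientation: [0.725, 0.688, -0.002, 0.0]
force: [-0.2, -1.0, 0.9]
finger_gap: 0.122
```

Gripped at 11.3 mm opening. Swinging up along the arc, first half.

drive_tool(steps=[5,-0.3,-6,5.2,0,0,0,5,-0.7,-12,10,0,0,0,5,-1,-18.5,14.8,0,0,0,5,-1.4,-25,19.2,0,0,0,5,-1.8,-31.5,23.4,0,0,0,5,-2.1,-38,27.3,0,0,0,5,-2.5,-45,31,0,0,0,5,-2.8,-52,34.4,0,0,0,5,-3.2,-59,37.6,0,0,0,5,-3.6,-66.5,40.6,0,0,0], squeeze=30)

```text
time: 16.95
ee_pos: [0.5542, 0.2571, 0.2894]
orientation: [0.725, 0.689, -0.001, 0.0]
force: [0.3, 3.9, 4.1]
finger_gap: 0.117
```

drive_tool(steps=[5,-0.4,-7.5,2.6,0,0,0,5,-0.8,-15,5,0,0,0,5,-1.2,-22.5,7.1,0,0,0,5,-1.6,-30,9,0,0,0,5,-2,-37.5,10.5,0,0,0,5,-2.4,-45,11.8,0,0,0,5,-2.8,-52.5,12.7,0,0,0,5,-3.2,-60,13.4,0,0,0,5,-3.5,-66,13.8,0,0,0,5,-3.8,-70,14,0,0,0])

```text
time: 18.2
ee_pos: [0.55, 0.1865, 0.303]
orientation: [0.725, 0.689, -0.002, 0.0]
force: [-1.5, 2.0, 0.2]
finger_gap: 0.118
```

Run:
```python
from h import *
for n in ['scene','top','wrist']:
    s,i,im=shot(n,n+'8')
print(s['ee_pos'],s['force'],s['finger_gap'])
im=cv2.imread('pics/scene8.png');cv2.imwrite('pics/scene8c.png',cv2.resize(im[120:300,320:520],None,fx=3.3,fy=3.3,interpolation=cv2.INTER_CUBIC))
```

```text
[0.55004667 0.18616358 0.30313062] [-1.08580403 -0.08499927  1.39583917] 0.11673673517066434
```

View pics/scene8c.png

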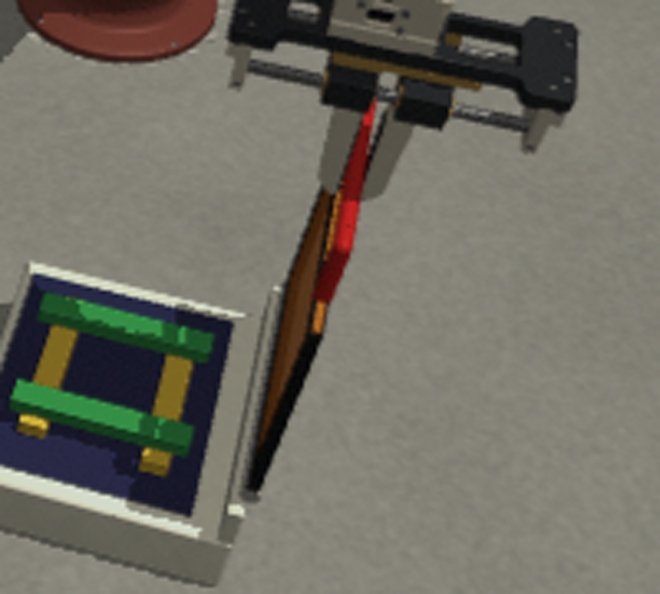

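View pics/top8.png

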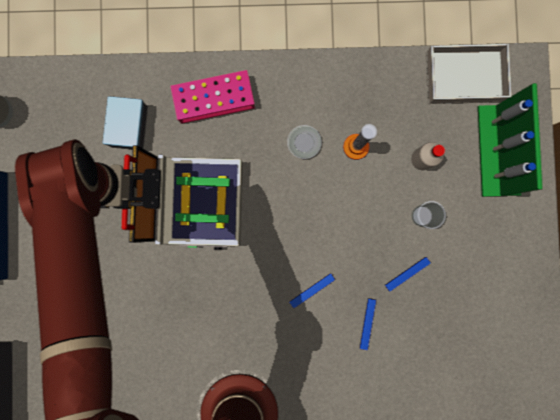

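View pics/wrist8.png

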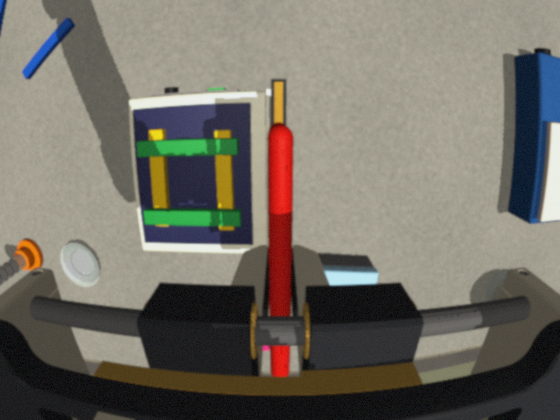

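Views: the shield stands almost upright. In the wrist view the bar is at column 281 with the shield edge just behind it, and the bars are undisturbed. The last 5.5 mm brings the grab bar over the hinge line.

drive_tool(steps=[5,-0.1,-1.5,0.1,0,0,0,5,-0.2,-3,0.1,0,0,0,5,-0.3,-4.5,0.1,0,0,0,5,-0.3,-5.5,0.1,0,0,0,5,-0.3,-5.5,0.1,0,0,0,5,-0.3,-5.5,0.1,0,0,0,5,-0.3,-5.5,0.1,0,0,0])

```text
time: 19.23
ee_pos: [0.5497, 0.1811, 0.3033]
orientation: [0.725, 0.689, -0.002, 0.0]
force: [-2.1, 1.6, 2.8]
finger_gap: 0.121
```

Run:
```python
from h import *
a=np.radians(-3.1);ex=np.array([np.cos(a),np.sin(a),0]);ey=np.array([-np.sin(a),np.cos(a),0])
H=np.array([.545,.0693,0])+.112*ey+[0,0,.105]
out=[]
for n in ['scene','top','wrist']:
    s,i,im=shot(n,n+'9')
    if n!='wrist':
        B=H+[0,0,.215];p=proj(i,[B-.07*ex,B+.07*ex,H-.1*ex,H+.1*ex]);print(n,p.round(1))
        o=im.copy();[cv2.circle(o,tuple(int(round(v)) for v in q),1,(0,255,255),-1) for q in p]
        c=p.mean(0).astype(int);y0=max(0,c[1]-75);x0=c[0]-75;cv2.imwrite(f'pics/{n}9c.png',cv2.resize(o[y0:y0+150,x0:x0+150],None,fx=4,fy=4,interpolation=cv2.INTER_NEAREST)[:,:,::-1])
    else:
        c=max(blobs(im,(0,150,60),(6,255,255),100)[0],key=cv2.contourArea)
        P=wplane(i,c.reshape(-1,2).astype(float),.32)*1000
        for k in (580,600,610): 
            v=P[abs(P[:,0]-k)<4][:,1]; print(k,v.min().round(1),v.max().round(1))
print(s['time'],s['ee_pos'],s['orientation'],s['force'],s['finger_gap'])
```

```text
scene [[427.4 149. ]
 [419.6 194.3]
 [406.9 207.3]
 [394.8 270.6]]
top [[125.8 226.7]
 [128.6 156.7]
 [152.7 240. ]
 [155.9 157.5]]
580 176.1 184.4Traceback (most recent call last):
  File "<stdin>", line 15, in <module>
    return umr_minimum(a, axis, None, out, keepdims, initial, where)
ValueError: zero-size array to reduction operation minimum which has no identity
```

View pics/scene9c.png

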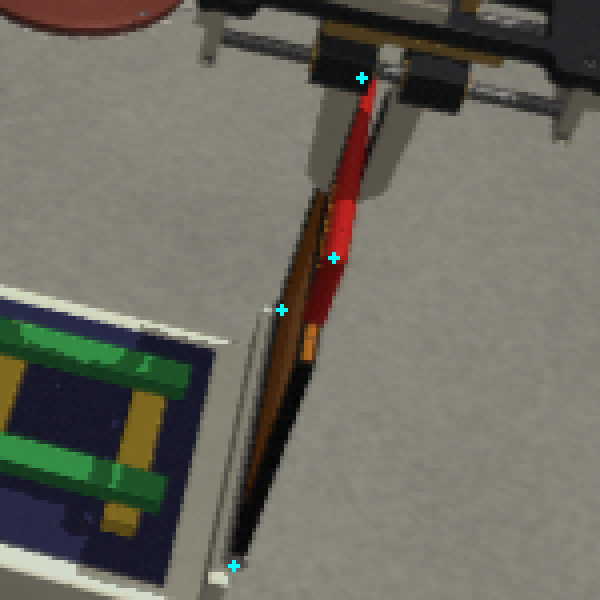

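View pics/wrist9.png

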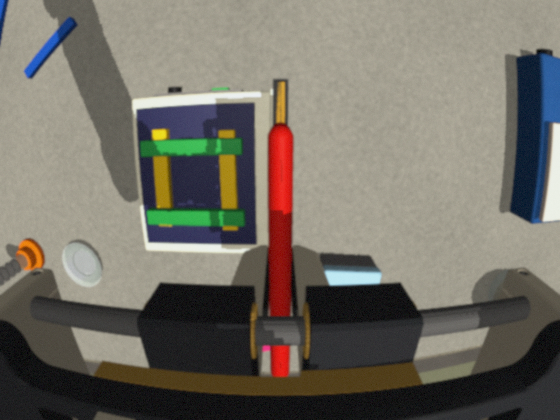

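View pics/top9c.png

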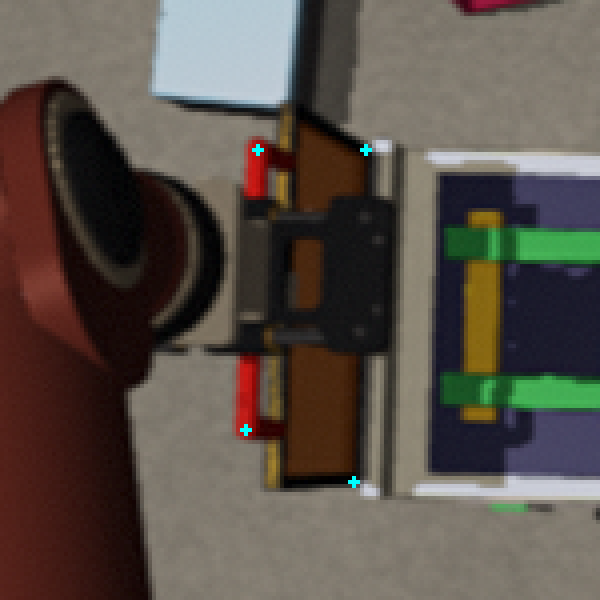

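In both views the predicted upright points fall on the bar to about 1 px. The wrist ray gives the bar at y=180.2, against a hinge line at 179.5 there. I'll make a tiny trim, let it settle, and hand in.

drive_tool(steps=[5,0,-0.5,0,0,0,0,5,0,-0.5,0,0,0,0,5,0,-0.5,0,0,0,0,5,0,-0.5,0,0,0,0])

```text
time: 19.88
ee_pos: [0.5497, 0.1807, 0.3033]
orientation: [0.725, 0.689, -0.002, 0.0]
force: [-1.9, 1.4, 1.5]
finger_gap: 0.121
```

Run:
```python
from rig import *
import numpy as np
s=read_state();print(s['time'],s['ee_pos'],s['force'],s['finger_gap'],abs(s['joint_velocities']).max())
print(sign_off())
```

```text
19.875 [0.54973969 0.18067546 0.30333768] [-1.9399344   1.43250396  1.53938569] 0.1210691543505579 0.0018308727910651122
the job is handed in; nothing more can be done
None
```

I handed the job in at 19.9 s. Both green bars lie across the yellow bars, and the amber shield is standing at its balance point, still gripped by its red bar. No verdict was reported.

- **Green bars:** the last wrist measurement put them at about (503.5, 74.5) and (592.1, 69.1) mm, roughly 89 mm apart. They lie within about half a degree of square to the yellow bars and are centred on them to within about 1–2 mm.
- **Shield:** in the last check before a final 0.5 mm trim, the wrist view put the bar about 0.7 mm from the hinge line, roughly 0.2° off upright. The overhead view agreed; the scene camera suggested up to about 2 mm towards the folded-back side, which is within its calibration. I took no picture after the trim, but the arm was at rest with 1–2 N of force and the grip holding.
- **Disagreements and force:** the cameras differed by 2–3 mm on where the box is, so I weighted the wrist view. The second green bar was pressed down with about 9 N just before release, and it did not shift the yellow bars measurably.
- **Other items:** in the final pictures, everything else on the bench looked unmoved. I checked this by eye rather than by measurement.

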